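Clamp the brooch with one turn of the press wheel and start the timer

TASK

A freshly glued pearl brooch lies under the small screw press. Push the green hand wheel round clockwise (seen from above) by its upright red handle through exactly one full turn, so that the handle stops where it began; push gently with the fingertips or the outside of the fingers, without gripping the handle. Only then press down the yellow start button on the white timer, let it go, and leave everything else on the bench where it lies.

Things in the scene. Friction and masses are not known exactly. Their poses are not given: they have to be found in the camera images.
- press: grey screw press, fixed to the bench: base 140 x 170 mm, two columns and a crosshead that reaches 155 mm up; origin at the centre of its underside, on the mat (4 mm above the table), z up. The wheel's upright axis passes through the origin.
- wheel_centre (a point): point on the wheel's axis level with the top of its rim, 191 mm above the table. The green wheel is level: handle circle and rim centre line 70 mm in radius, rim bar 14 mm thick, three spokes and a hub (36 mm across, level with the rim's top). Nothing on the press stands above the rim except the handle.
- handle: the upright red handle; origin at its centre, half-way up; a cylinder 18 mm across that stands on the rim, 70 mm from the axis; it shows from just above the rim's top up to 244 mm above the table (its origin: about 217 mm). It moves with the wheel and turns freely on its own pin.
- wheel (a joint): turn of the hand wheel in rad, growing clockwise seen from above (the way that screws the press down); it starts anywhere between -0.8 and 0.8, and one full turn is 6.283 more than at the start. It has friction (about 2 N at the handle) and stays where it is left.
- timer: white timer, fixed: 100 x 80 x 45 mm box, origin at the centre of its underside, 4 mm above the table; stands to the left or the right of the press, its place swapped with the bead tray's.
- start_top (a point): centre of the top of the yellow start button on the timer, 28 mm across, in a black collar; about 67 mm above the table, pressed straight down
- start (a joint): travel of the start button: 0 up, 0.006 m fully down (about 5 N; it counts beyond 0.004); springs back
- bead_tray: bystander, fixed: shallow cardboard tray of beads, 120 x 120 x 25 mm, origin under its centre
- glue: bystander, loose: yellow glue tube with white nozzle, 130 x 30 x 16 mm, origin 84 mm from the nozzle's end; origin at its underside on the mat
- pliers_blue: bystander, loose: small pliers with blue handles, 140 x 50 x 11 mm; origin at its underside on the mat
- pliers_green: bystander, loose: small pliers with green handles, 140 x 50 x 11 mm; origin at its underside on the mat
- tweezers: bystander, loose: steel tweezers, 122 x 16 x 6 mm; origin at its underside on the mat
- bangle_red: bystander, loose: red bangle set with pearls, 80 mm across, 16 mm high; origin at its underside on the mat
- bangle_brass: bystander, loose: brass bangle set with pearls, 80 mm across, 16 mm high; origin at its underside on the mat
- jar: bystander, loose: amber glass jar with black cap, 56 mm across, 60 mm high; origin at its underside on the mat

How it is judged:
By the outcome, as a careful person would: the job done as asked, in the order asked, and still so for the second after the job is handed in, with the robot touching nothing.
It also fails if it takes over 67 s, if anything falls off the work surface, if the arm or the gripper's body presses on something with over 40 N, if the wrist force passes 120 N, or if a joint passes its speed limit or range.

ROBOT

A 7-joint arm with a two-finger parallel gripper is mounted at the origin on the work surface. World frame = base frame: x ahead of the robot, y to its left, z up, the work surface at z = 0. Lengths are in m, angles in rad, forces in N, time in s.
With the tool pointing down it reaches from about 0.4 to 0.85 m from the base axis. Payload 10.4 kg.
Tool frame: the origin (TCP) lies between the finger pads; the fingertips stand 19 mm ahead of it and the grasp point (between the pads) is the TCP; z points along the fingers, x is the direction in which the jaws open and shut, and the axes are right-handed (so a half turn about z gives the same grasp; the last joint's range is limited). The gripper opens to 87 mm and grips with 3 to 60 N. Pads are 19 mm wide; open, the fingers measure 117 mm over their backs; the gripper's body (75 mm by 190 mm) begins 51 mm behind the grasp point.
Start: joints at [-1.355, 0.332, -0.065, 1.46, 0.022, 1.35, -0.088], TCP at [0.148, 0.607, 0.242] pointing down, gripper open.
Joint ranges: [-2.6, 2.6], [-0.5, 2.12], [-1.47, 1.34], [0.16, 2.42], [-1.27, 4.41], [0.06, 2.06], [-2.6, 2.6]. Speed limits (rad/s): [2.22, 2.22, 2.79, 2.79, 3.14, 3.14, 3.14].

INTERFACE

Orientations are given as a unit quaternion [w, x, y, z].
In Python, from plant import arm gives the robot as it stands. The module is installed in compiled form; this text tells all that it offers.
- The arm moves only by the tool move_arm, never from a script. Its argument "steps" is a list of rows, each a list of 4 numbers: the shift along the world's x, y, z in mm, then the turn about the world's z in degrees. In form: [[dx, dy, dz, twist], ...]. A call has exactly 5 rows; each row shifts and turns the pose as measured when the row begins; what a row does not reach is not made up. A row lasts 1/12 s, in which the tool goes at most 41.7 mm and 7.16 degrees, less where a joint would pass 70% of its speed; a pose out of reach is approached as far as the arm can. A call is refused whole if a number of a shift passes 41.7 or a number of a turn 7.16, either way. A call with a gripper value outside its range is refused whole. "fingers" is the closure, from 0 (fully open) to 1 (shut), set as the call begins (left out, the last holds). The fingers move at their own pace and stop on an object; the grip force is fixed at half the most. Time passes only in rows, so rows that do not move let the fingers close, or fill a call up. It gives the time, the measured TCP pose, the force and the opening at its end, in the units of the state.
- arm.observe(): the state, without advancing time (a new reading comes with each control period).
- arm.get_image(name): name is "scene" or "top" or "wrist"; returns the picture (400x640x3 uint8, red, green, blue); there is no depth.
- arm.camera_info(name): a dict with "intrinsics" (3x3 intrinsics, pixels), "R" (3x3) and "t" (3): a world point X has camera coordinates R X + t. Camera axes: x right, y down, z forward; pixel columns grow to the right and rows downward; lengths in m; the calibration is good to about 2 mm. A picture is of the moment at which its call begins: read the wrist's pose just before it. camera_info takes no time and is no camera call; for the wrist camera it gives the pose at the moment of the call.
- arm.sign_off(): hands the job in, once; it reports no verdict.
The state is a dict: "time_s": time; "joints": joint angles; "qd": joint speeds; "tau": joint torques, N m; "tcp_pos": TCP position; "orientation": TCP orientation; "wrist_force": force on the tool from outside, world axes, zero at the start; "moment": the same for the moment, N m; "grip_width": finger opening in m.
Only numpy, scipy, OpenCV 4.12 (cv2) and the standard library are available. Lean on these libraries where they do the work, as an engineer would, in place of code of your own. Each camera call takes 0.05 s, during which the arm holds its last target.

## Working session

There is one attempt and no reset: what is moved stays moved. The work goes in short steps, Python scripts to look and compute and a tool call to move; the robot and the scene stay as the last step left them, time stands still between calls to the robot, and variables do not carry over. Pictures are saved under pics/ and viewed, and the job is handed in when it is done.

Besides the shell and the picture viewer there is one more tool, called after ">>>" as name(argument=value, ...), one argument or row to a line, values as JSON. move_arm: Moves the arm, as the interface text tells. Its arguments: {"type":"object","properties":{"steps":{"type":"array","items":{"type":"array","items":{"type":"number"}}},"fingers":{"type":"number"}},"required":["steps"]}

```bash
mkdir -p pics; python3 - <<'E'
from plant import arm
import cv2
s=arm.observe();print({k:s[k] for k in('time_s','tcp_pos','orientation','wrist_force','grip_width')})
for n in('scene','top'):
    cv2.imwrite(f'pics/{n}0.png',arm.get_image(n)[:,:,::-1]); c=arm.camera_info(n); print(n,c)
E
```

```text
{'time_s': 0.0, 'tcp_pos': array([0.14777656, 0.60690856, 0.24073188]), 'orientation': array([ 4.78456373e-04,  7.86304322e-01,  6.17838969e-01, -5.41121044e-04]), 'wrist_force': array([-0.63388362, -0.54475654, -0.25130293]), 'grip_width': 0.08700118757369316}
scene {'intrinsics': array([[372.990054  ,   0.        , 321.77838186],
       [  0.        , 372.990054  , 203.87384781],
       [  0.        ,   0.        ,   1.        ]]), 'R': array([[ 0.86137029,  0.50796526, -0.00353969],
       [ 0.33976937, -0.58130808, -0.73934951],
       [-0.37762151,  0.63565102, -0.67331254]]), 't': array([-0.48012415, -0.07795063,  1.17774435])}
top {'intrinsics': array([[445.99489727,   0.        , 322.64274953],
       [  0.        , 445.99489727, 203.48797198],
       [  0.        ,   0.        ,   1.        ]]), 'R': array([[ 0.02680065, -0.99920351,  0.02956462],
       [-0.99722688, -0.02877833, -0.06863204],
       [ 0.0694282 , -0.02764325, -0.99720388]]), 't': array([-0.02686535,  0.5873875 ,  1.09564066])}
```

View pics/scene0.png

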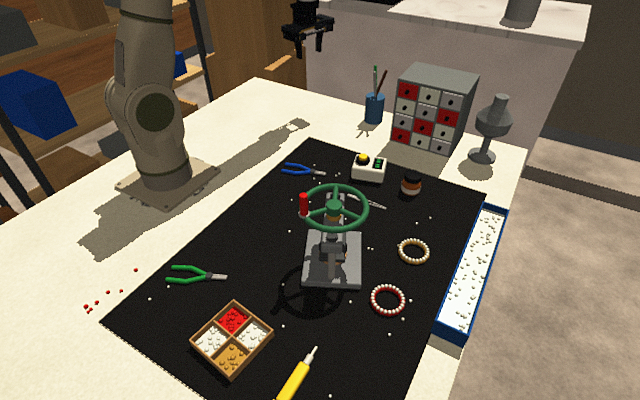

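View pics/top0.png

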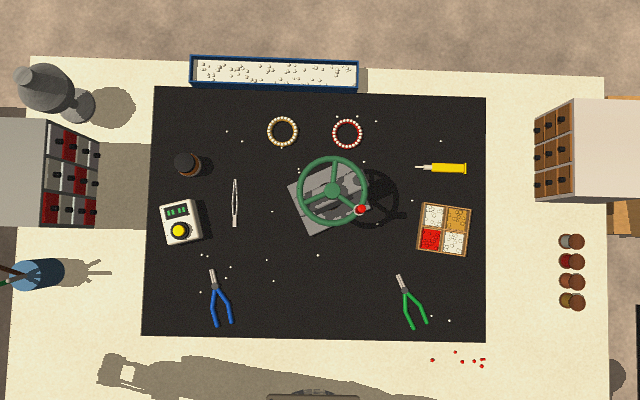

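The top view shows the wheel hub near (332,190), the red handle at (361,209) and the timer button at (179,231). The arm is out of this view. Next I measure these.

```bash
cat > h.py <<'E'
from plant import arm
import cv2, numpy as np
def ray(n,uv,z):
    c=arm.camera_info(n);R,t=c['R'],c['t'];d=R.T@np.linalg.solve(c['intrinsics'],[uv[0],uv[1],1.]);o=-R.T@t
    return o+d*(z-o[2])/d[2]
def mask(im,lo,hi):
    return cv2.inRange(cv2.cvtColor(im,cv2.COLOR_RGB2HSV),lo,hi)
def blobs(m,amin=30):
    n,l,s,c=cv2.connectedComponentsWithStats(m)
    return [(s[i],c[i],l==i) for i in range(1,n) if s[i][4]>=amin]
def red(im): return mask(im,(0,170,90),(6,255,255))|mask(im,(172,170,90),(180,255,255))
E
python3 - <<'E'
from h import *
im=arm.get_image('top')
g=mask(im,(55,60,40),(85,255,255))
for s,c,m in blobs(g,200):
    print('green',s,c)
    cs,_=cv2.findContours(m.astype('uint8'),cv2.RETR_EXTERNAL,cv2.CHAIN_APPROX_NONE)
    p=np.vstack([x[:,0] for x in cs]); h=cv2.convexHull(p)
    W=np.array([ray('top',q[0],.184)[:2] for q in h]);
    A=np.c_[2*W,np.ones(len(W))];x=np.linalg.lstsq(A,(W**2).sum(1),rcond=None)[0];print('circle',x[:2],np.sqrt(x[2]+x[:2]@x[:2]))
for s,c,m in blobs(red(im),20): print('red',s,c,ray('top',c,.244),ray('top',c,.217))
for s,c,m in blobs(mask(im,(22,150,120),(35,255,255)),20): print('yel',s,c,ray('top',c,.067))
im=arm.get_image('scene')
for s,c,m in blobs(red(im),20): print('sred',s,c,ray('scene',c,.217))
for s,c,m in blobs(mask(im,(22,150,120),(35,255,255)),20): print('syel',s,c,ray('scene',c,.067))
E
```

```text
green [ 297  155   71   72 1732] [330.62297921 189.40242494]
circle [ 0.60562895 -0.0247582 ] 0.07615856262724298
green [402 291  27  40 375] [412.88533333 309.71733333]
circle [ 0.35349523 -0.20223649] 0.03398078258860994
red [338 122  22  24  66] [351.77272727 130.54545455] [ 0.7222202  -0.05939432  0.244     ] [ 0.72864817 -0.0618143   0.217     ]
red [ 62 130   4  29  62] [ 63.48387097 143.72580645] [0.67634833 0.5131946  0.244     ] [0.68138419 0.52815145 0.217     ]
red [ 74 166   3  13  24] [ 75.375      171.45833333] [0.62171187 0.48641787 0.244     ] [0.62508963 0.5005621  0.217     ]
red [ 73 180   3  13  27] [ 74.33333333 186.51851852] [0.59176234 0.48651619 0.244     ] [0.5942312 0.5006634 0.217    ]
red [ 42 192   5  31  88] [ 43.625      207.45454545] [0.54874644 0.54314896 0.244     ] [0.54990986 0.55901485 0.217     ]
red [ 85 199   2  11  21] [ 85.52380952 203.76190476] [0.55833617 0.46263931 0.244     ] [0.55979062 0.47606192 0.217     ]
red [356 204  10  10  70] [360.35714286 208.58571429] [ 0.56429798 -0.08016675  0.244     ] [ 0.56593336 -0.08321712  0.217     ]

[... 779 characters left out ...]
384615 126.44230769] [0.671298   0.33656732 0.217     ]
sred [392 128  18  16 179] [400.59217877 134.87709497] [0.63625511 0.26779042 0.217     ]
sred [299 192   9  24 164] [303.08536585 203.12195122] [ 0.56057462 -0.07977303  0.217     ]
sred [374 287  28  15  67] [387.68656716 291.3880597 ] [ 0.79596228 -0.19094299  0.217     ]
sred [217 306  32  28 448] [232.40848214 319.54910714] [ 0.61055916 -0.3588928   0.217     ]
sred [385 310  16   6  23] [392.         313.26086957] [ 0.81762329 -0.22480236  0.217     ]
syel [359 154   8   6  37] [362.64864865 156.02702703] [0.508397   0.33198746 0.067     ]
syel [276 361  33  39 513] [293.04873294 381.66081871] [ 0.70144965 -0.34238854  0.067     ]
```

Wheel centre is (0.606,-0.025). The handle is at about (0.563,-0.080), 70 mm from the axis as stated. The button is at about (0.510,0.332). I'll shut the fingers, keep one orientation and push the handle from behind. First I travel over at a safe height.

>>> move_arm(
  steps=[
    [10,-16,12,-2],
    [20,-32,12,-2],
    [20,-32,12,-2],
    [20,-32,12,-2],
    [20,-32,10,-2],
  ],
  fingers=1,
)

```text
time_s: 0.62
tcp_pos: [0.2319, 0.4613, 0.2948]
orientation: [0.001, 0.835, 0.55, -0.005]
wrist_force: [1.4, 0.1, 0.4]
grip_width: 0.0613
```

>>> move_arm(
  steps=[
    [20,-32,0,-2],
    [20,-32,0,-2],
    [20,-32,0,-2],
    [20,-32,0,-2],
    [20,-32,0,-2],
  ],
)

```text
time_s: 1.03
tcp_pos: [0.3353, 0.2931, 0.2976]
orientation: [-0.001, 0.882, 0.472, -0.003]
wrist_force: [0.8, 0.5, 0.6]
grip_width: 0.0285
```

>>> move_arm(
  steps=[
    [20,-32,0,-2],
    [20,-32,0,-2],
    [20,-32,0,0],
    [20,-32,0,0],
    [20,-32,0,0],
  ],
)

```text
time_s: 1.45
tcp_pos: [0.438, 0.1234, 0.2982]
orientation: [-0.003, 0.899, 0.438, -0.002]
wrist_force: [1.3, 0.3, 1.1]
grip_width: 0.0015
```

>>> move_arm(
  steps=[
    [22,-32,0,0],
    [22,-32,0,0],
    [22,-32,0,0],
    [22,-32,0,0],
    [22,-32,0,0],
  ],
)

```text
time_s: 1.87
tcp_pos: [0.5509, -0.0462, 0.2996]
orientation: [-0.003, 0.899, 0.438, 0.001]
wrist_force: [0.3, 0.3, -0.5]
grip_width: 0.0003
```

>>> move_arm(
  steps=[
    [18,-26,0,0],
    [14,-20,0,0],
    [8,-12,0,0],
    [0,0,0,0],
    [0,0,0,0],
  ],
)

```text
time_s: 2.28
tcp_pos: [0.5939, -0.1168, 0.2981]
orientation: [-0.0, 0.901, 0.434, -0.001]
wrist_force: [0.4, 0.7, -1.0]
grip_width: 0.0007
```

```bash
cat >> h.py <<'E'
C=np.array([.6056,-.0248]); PHI0=None
def handle():
    """handle angle from both views (deg)"""
    out=[]
    for n in('top','scene'):
        im=arm.get_image(n)
        for s,c,m in blobs(red(im),15):
            p=ray(n,c,.244 if n=='top' else .217)[:2]; r=np.linalg.norm(p-C)
            if .055<r<.085: out.append((n,int(s[4]),p.round(4),round(r,4),round(float(np.degrees(np.arctan2(*(p-C)[::-1]))),1)))
    return out
E
python3 - <<'E'
from h import *
s=arm.observe();print(s['time_s'],s['tcp_pos'],s['orientation'],s['joints'],s['grip_width'])
print(*handle(),sep='\n')
for n in('wrist','top'): cv2.imwrite(f'pics/{n}1.png',arm.get_image(n)[:,:,::-1])
E
```

```text
2.2833 [ 0.593868   -0.11675434  0.29806923] [-1.20395580e-04  9.00953252e-01  4.33914098e-01 -1.33401794e-03] [-0.46000873  0.31310856  0.74165795  1.45972629 -0.2095419   1.45238662
  1.18013499] 0.0006574610226497922
('top', 70, array([ 0.5643, -0.0802]), np.float64(0.0691), -126.7)
('scene', 121, array([ 0.5649, -0.0868]), np.float64(0.0741), -123.3)
```

View pics/wrist1.png

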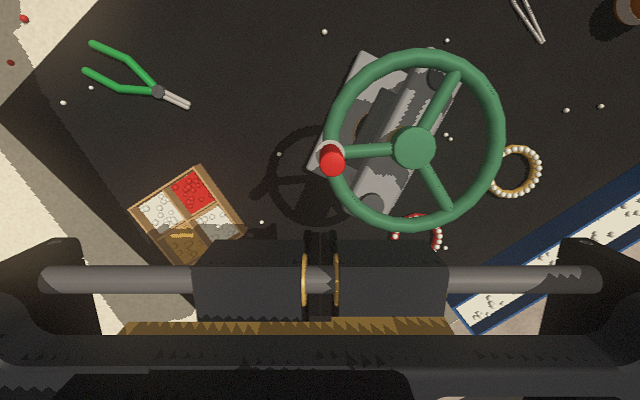

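View pics/top1.png

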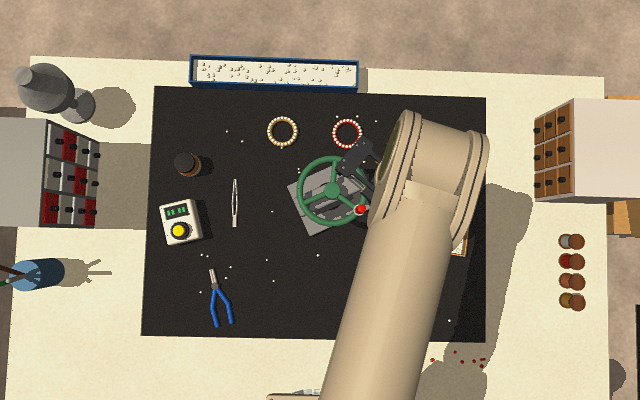

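The wrist view shows the shut fingers behind the handle, which is at pixel (332,160), with nothing between. I shift slightly inward and descend.

>>> move_arm(
  steps=[
    [3,4,-10,0],
    [3,4,-20,0],
    [0,0,-20,0],
    [0,0,-18,0],
    [0,0,-8,0],
  ],
)

```text
time_s: 2.9
tcp_pos: [0.6009, -0.0998, 0.221]
orientation: [-0.001, 0.899, 0.439, 0.003]
wrist_force: [-0.2, 1.2, -1.5]
grip_width: 0.0006
```

```bash
cat >> h.py <<'E'
A,B,RH=.015,.0095,.009   # shut fingers' half sizes along tool x,y; handle radius
def dist(ang):  # centre distance along direction ang (tool frame) where disc touches box
    u=np.abs([np.cos(ang),np.sin(ang)]); f=lambda d: np.hypot(*np.maximum(d*u-[A,B],0))-RH
    from scipy.optimize import brentq
    return brentq(f,.012,.05)
def push_pos(phi,yaw,back=0.,rad=0.):
    p=np.radians(phi); e=np.array([np.cos(p),np.sin(p)]); t=np.array([np.sin(p),-np.cos(p)])
    return C+.07*e-t*(dist(np.radians(phi-90-yaw))+back)+rad*e
def yaw():
    w,x,y,z=arm.observe()['orientation']; return np.degrees(np.arctan2(2*(x*y+w*z),1-2*(y*y+z*z)))
def plan(phis):
    s=arm.observe(); q=yaw(); c=s['tcp_pos'][:2]; print(s['time_s'],s['tcp_pos'],q.round(1),s['wrist_force'].round(1))
    for f in phis:
        n=push_pos(f,q); print(f,(1e3*n).round(1),'d',(1e3*(n-c)).round(1),'dz',round(1e3*(.220-s['tcp_pos'][2]),1)); c=n
E
python3 - <<'E'
from h import *
plan([-127.5]+list(range(-130,-261,-6)))
E
```

```text
2.9 [ 0.60092454 -0.09979468  0.22101279] 52.1 [-0.2  1.2 -1.5]
-127.5 [577.7 -91.6] d [-23.3   8.2] dz -1.0
-130 [574.8 -90.3] d [-2.9  1.3] dz -1.0
-136 [568.2 -86.9] d [-6.6  3.5] dz -1.0
-142 [562.2 -82.9] d [-6.   3.9] dz -1.0
-148 [556.7 -78.6] d [-5.5  4.3] dz -1.0
-154 [551.7 -74. ] d [-5.   4.6] dz -1.0
-160 [547.3 -69.3] d [-4.4  4.7] dz -1.0
-166 [543.4 -64.5] d [-3.9  4.7] dz -1.0
-172 [539.8 -59.5] d [-3.6  5. ] dz -1.0
-178 [536.6 -53.5] d [-3.2  6. ] dz -1.0
-184 [533.9 -46.6] d [-2.7  6.9] dz -1.0
-190 [532.  -38.8] d [-1.9  7.7] dz -1.0
-196 [531.2 -30.4] d [-0.9  8.5] dz -1.0
-202 [531.3 -21.7] d [0.2 8.7] dz -1.0
-208 [532.4 -13.5] d [1.  8.3] dz -1.0
-214 [534.1  -5.6] d [1.8 7.9] dz -1.0
-220 [536.5   1.8] d [2.4 7.4] dz -1.0
-226 [539.5   8.7] d [3.  6.9] dz -1.0
-232 [543.   15.1] d [3.5 6.4] dz -1.0
-238 [546.8  21. ] d [3.8 5.9] dz -1.0
-244 [551.2  26.5] d [4.3 5.5] dz -1.0
-250 [556.5  31.8] d [5.4 5.3] dz -1.0
-256 [563.   36.7] d [6.4 4.9] dz -1.0
```

>>> move_arm(
  steps=[
    [-11,4,0,0],
    [-10,4,0,0],
    [-5,2,0,0],
    [-6,3,0,0],
    [-6,4,0,0],
  ],
)

```text
time_s: 3.32
tcp_pos: [0.5618, -0.0794, 0.2179]
orientation: [-0.001, 0.898, 0.44, 0.003]
wrist_force: [4.0, -0.7, -3.5]
grip_width: 0.0004
```

>>> move_arm(
  steps=[
    [-6,4,0,0],
    [-5,4,0,0],
    [-5,5,0,0],
    [-4,5,0,0],
    [-4,5,0,0],
  ],
)

```text
time_s: 3.73
tcp_pos: [0.5355, -0.0545, 0.2184]
orientation: [-0.0, 0.898, 0.44, 0.003]
wrist_force: [0.4, -1.5, -0.5]
grip_width: 0.0006
```

```bash
python3 - <<'E'
from h import *
print(*handle(),sep='\n')
plan(list(range(-148,-290,-6)))
E
```

```text
('scene', 43, array([ 0.5435, -0.0372]), np.float64(0.0634), -168.7)
3.8333 [ 0.53549559 -0.05359315  0.21844406] 52.3 [ 0.1 -0.5  0.2]
-148 [556.7 -78.6] d [ 21.2 -25. ] dz 1.6
-154 [551.7 -74. ] d [-5.   4.6] dz 1.6
-160 [547.3 -69.3] d [-4.4  4.7] dz 1.6
-166 [543.4 -64.6] d [-3.9  4.7] dz 1.6
-172 [539.8 -59.6] d [-3.6  5. ] dz 1.6
-178 [536.6 -53.5] d [-3.2  6. ] dz 1.6
-184 [533.9 -46.6] d [-2.7  7. ] dz 1.6
-190 [532.  -38.8] d [-1.9  7.8] dz 1.6
-196 [531.2 -30.3] d [-0.9  8.5] dz 1.6
-202 [531.4 -21.7] d [0.2 8.6] dz 1.6
-208 [532.4 -13.4] d [1.  8.3] dz 1.6
-214 [534.1  -5.6] d [1.8 7.8] dz 1.6
-220 [536.5   1.8] d [2.4 7.4] dz 1.6
-226 [539.5   8.7] d [3.  6.9] dz 1.6
-232 [543.   15.1] d [3.5 6.4] dz 1.6
-238 [546.8  21. ] d [3.8 5.9] dz 1.6
-244 [551.1  26.5] d [4.3 5.5] dz 1.6
-250 [556.5  31.8] d [5.4 5.3] dz 1.6
-256 [563.   36.7] d [6.5 4.9] dz 1.6
-262 [570.5  41. ] d [7.5 4.2] dz 1.6
-268 [579.1  44.3] d [8.6 3.4] dz 1.6
-274 [588.3  46.6] d [9.2 2.3] dz 1.6
-280 [597.2  47.8] d [8.9 1.2] dz 1.6
-286 [605.8  48. ] d [8.6 0.2] dz 1.6
```

```bash
python3 - <<'E'
from h import *
a=arm.get_image('wrist');b=arm.get_image('scene')
b=cv2.resize(b[110:310,200:460],(640,492))
cv2.imwrite('pics/w2.png',np.vstack([a[:100],b])[:,:,::-1])
E
```

```text
(no output)
```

View pics/w2.png

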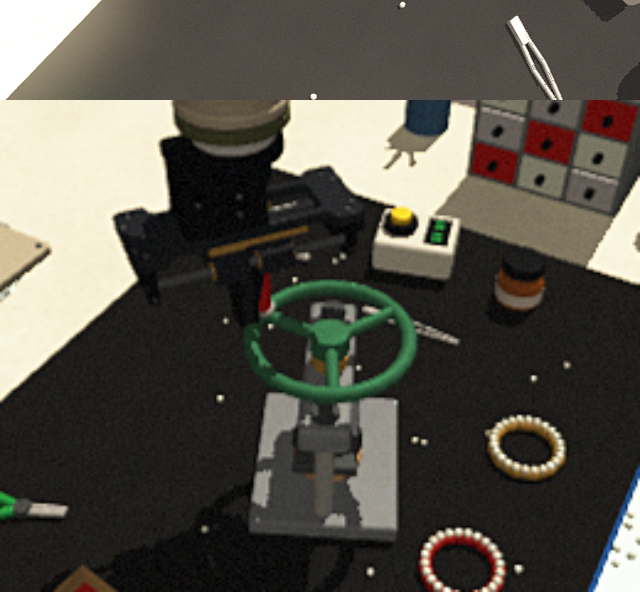

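The finger is behind the handle and the handle has moved about 50°, as modelled. I continue round.

>>> move_arm(
  steps=[
    [-2,7,1,0],
    [-2,8,0,0],
    [-1,8,0,0],
    [0,9,0,0],
    [1,8,0,0],
  ],
)

```text
time_s: 4.35
tcp_pos: [0.5308, -0.0142, 0.2193]
orientation: [-0.0, 0.899, 0.438, 0.002]
wrist_force: [-0.3, -1.2, 1.0]
grip_width: 0.0003
```

>>> move_arm(
  steps=[
    [1,8,0,0],
    [2,7,0,0],
    [3,7,0,0],
    [3,6,0,0],
    [4,6,0,0],
  ],
)

```text
time_s: 4.77
tcp_pos: [0.5446, 0.0256, 0.2194]
orientation: [-0.001, 0.898, 0.44, 0.002]
wrist_force: [-1.8, -1.9, -0.0]
grip_width: 0.0004
```

```bash
python3 - <<'E'
from h import *
print(*handle(),sep='\n')
plan(list(range(-226,-360,-6)))
E
```

```text
('scene', 137, array([0.5664, 0.0396]), np.float64(0.0754), 121.3)
4.8667 [0.54500694 0.02667623 0.21918811] 52.3 [-0.5 -0.2  0.4]
-226 [539.5   8.7] d [ -5.5 -18. ] dz 0.8
-232 [543.   15.1] d [3.5 6.4] dz 0.8
-238 [546.8  21. ] d [3.8 5.9] dz 0.8
-244 [551.1  26.5] d [4.3 5.5] dz 0.8
-250 [556.5  31.8] d [5.4 5.3] dz 0.8
-256 [563.   36.7] d [6.5 4.9] dz 0.8
-262 [570.5  41. ] d [7.5 4.2] dz 0.8
-268 [579.1  44.3] d [8.6 3.4] dz 0.8
-274 [588.3  46.6] d [9.2 2.3] dz 0.8
-280 [597.2  47.8] d [8.9 1.2] dz 0.8
-286 [605.8  48. ] d [8.6 0.2] dz 0.8
-292 [614.   47.3] d [ 8.3 -0.7] dz 0.8
-298 [621.9  45.8] d [ 7.9 -1.5] dz 0.8
-304 [629.4  43.6] d [ 7.5 -2.2] dz 0.8
-310 [636.4  40.7] d [ 7.  -2.9] dz 0.8
-316 [643.   37.3] d [ 6.6 -3.5] dz 0.8
-322 [649.   33.3] d [ 6.  -3.9] dz 0.8
-328 [654.5  29. ] d [ 5.5 -4.3] dz 0.8
-334 [659.5  24.4] d [ 5.  -4.6] dz 0.8
-340 [663.9  19.7] d [ 4.4 -4.7] dz 0.8
-346 [667.8  15. ] d [ 3.9 -4.7] dz 0.8
-352 [671.4  10. ] d [ 3.6 -5. ] dz 0.8
-358 [674.6   3.9] d [ 3.2 -6. ] dz 0.8
```

>>> move_arm(
  steps=[
    [6,3,0,0],
    [7,3,0,0],
    [7,5,0,0],
    [7,4,0,0],
    [9,3,0,0],
  ],
)

```text
time_s: 5.28
tcp_pos: [0.5828, 0.0454, 0.2188]
orientation: [-0.001, 0.898, 0.44, 0.001]
wrist_force: [-2.4, 0.5, 0.3]
grip_width: 0.0004
```

>>> move_arm(
  steps=[
    [9,2,0,0],
    [9,1,0,0],
    [9,0,0,0],
    [8,-1,0,0],
    [8,-2,0,0],
  ],
)

```text
time_s: 5.7
tcp_pos: [0.6311, 0.0531, 0.2181]
orientation: [-0.004, 0.897, 0.443, 0.003]
wrist_force: [-1.8, 2.8, 1.8]
grip_width: 0.0004
```

```bash
python3 - <<'E'
from h import *
print(*handle(),sep='\n')
plan(list(range(-286,-410,-6)))
E
```

```text
('scene', 138, array([0.6412, 0.0347]), np.float64(0.0694), 59.1)
5.8 [0.63143257 0.05207811 0.21777401] 52.5 [-0.2 -0.1 -0.2]
-286 [605.8  48. ] d [-25.6  -4.1] dz 2.2
-292 [614.   47.3] d [ 8.2 -0.7] dz 2.2
-298 [621.9  45.8] d [ 7.9 -1.5] dz 2.2
-304 [629.4  43.6] d [ 7.5 -2.2] dz 2.2
-310 [636.4  40.7] d [ 7.  -2.9] dz 2.2
-316 [643.   37.3] d [ 6.5 -3.4] dz 2.2
-322 [649.   33.4] d [ 6.  -3.9] dz 2.2
-328 [654.5  29. ] d [ 5.5 -4.3] dz 2.2
-334 [659.5  24.5] d [ 5.  -4.6] dz 2.2
-340 [663.9  19.8] d [ 4.4 -4.7] dz 2.2
-346 [667.8  15.1] d [ 3.9 -4.7] dz 2.2
-352 [671.4  10. ] d [ 3.6 -5. ] dz 2.2
-358 [674.6   4. ] d [ 3.2 -6.1] dz 2.2
-364 [677.3  -3. ] d [ 2.7 -7. ] dz 2.2
-370 [679.1 -10.8] d [ 1.9 -7.8] dz 2.2
-376 [680.  -19.3] d [ 0.8 -8.5] dz 2.2
-382 [679.8 -27.9] d [-0.2 -8.6] dz 2.2
-388 [678.8 -36.2] d [-1.  -8.2] dz 2.2
-394 [677.1 -44. ] d [-1.8 -7.8] dz 2.2
-400 [674.7 -51.4] d [-2.4 -7.4] dz 2.2
-406 [671.7 -58.3] d [-3.  -6.9] dz 2.2
```

The tool drifted about 7 mm outward of the nominal path. I re-centre it behind the handle before pushing on.

>>> move_arm(
  steps=[
    [-9,0,1,0],
    [-2,-8,1,0],
    [2,-1,0,0],
    [6,-1,0,0],
    [5,-2,0,0],
  ],
)

```text
time_s: 6.22
tcp_pos: [0.632, 0.0402, 0.2198]
orientation: [-0.004, 0.897, 0.443, 0.003]
wrist_force: [-1.1, 2.1, -1.6]
grip_width: 0.0005
```

```bash
python3 - <<'E'
from h import *
print(*handle(),sep='\n')
plan([-298,-304,-310])
b=arm.get_image('scene')
b=cv2.resize(b[110:310,200:460],(640,492))
cv2.imwrite('pics/s3.png',b[:,:,::-1])
E
```

```text
('scene', 137, array([0.6468, 0.031 ]), np.float64(0.0694), 53.6)
6.3167 [0.63257991 0.03958261 0.21964468] 52.5 [-0.5  1.4 -0.2]
-298 [621.9  45.8] d [-10.7   6.2] dz 0.4
-304 [629.4  43.6] d [ 7.5 -2.2] dz 0.4
-310 [636.4  40.7] d [ 7.  -2.9] dz 0.4
```

View pics/s3.png

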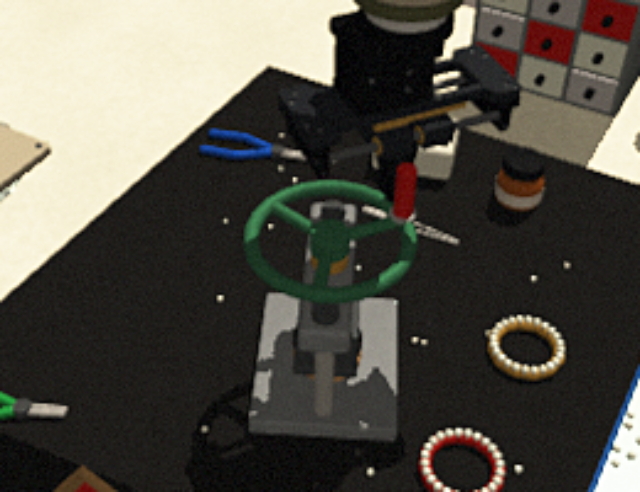

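>>> move_arm(
  steps=[
    [7,-1,0,0],
    [6,-3,0,0],
    [6,-4,0,0],
    [6,-5,0,0],
    [5,-5,0,0],
  ],
)

```text
time_s: 6.78
tcp_pos: [0.6643, 0.0226, 0.2196]
orientation: [-0.004, 0.896, 0.444, 0.002]
wrist_force: [-1.6, 1.2, 0.2]
grip_width: 0.0005
```

>>> move_arm(
  steps=[
    [4,-5,0,0],
    [3,-5,0,0],
    [3,-6,0,0],
    [2,-7,0,0],
    [2,-8,0,0],
  ],
)

```text
time_s: 7.2
tcp_pos: [0.6819, -0.011, 0.2192]
orientation: [-0.004, 0.896, 0.444, 0.003]
wrist_force: [2.1, 2.9, 0.2]
grip_width: 0.0001
```

```bash
python3 - <<'E'
from h import *
print(*handle(),sep='\n')
plan(list(range(-340,-470,-6)))
E
```

```text
('scene', 163, array([ 0.6719, -0.0358]), np.float64(0.0672), -9.4)
7.3 [ 0.68154105 -0.0132897   0.21931374] 52.6 [ 0.4 -0.5 -0.5]
-340 [663.9  19.8] d [-17.7  33.1] dz 0.7
-346 [667.8  15.1] d [ 3.9 -4.7] dz 0.7
-352 [671.4  10. ] d [ 3.6 -5.1] dz 0.7
-358 [674.6   4. ] d [ 3.2 -6.1] dz 0.7
-364 [677.3  -3. ] d [ 2.7 -7. ] dz 0.7
-370 [679.1 -10.8] d [ 1.9 -7.8] dz 0.7
-376 [680.  -19.3] d [ 0.8 -8.5] dz 0.7
-382 [679.8 -27.9] d [-0.2 -8.6] dz 0.7
-388 [678.8 -36.2] d [-1.  -8.2] dz 0.7
-394 [677.1 -44. ] d [-1.8 -7.8] dz 0.7
-400 [674.7 -51.4] d [-2.4 -7.4] dz 0.7
-406 [671.7 -58.3] d [-3.  -6.9] dz 0.7
-412 [668.2 -64.7] d [-3.4 -6.4] dz 0.7
-418 [664.4 -70.6] d [-3.8 -5.9] dz 0.7
-424 [660.1 -76.1] d [-4.3 -5.5] dz 0.7
-430 [654.7 -81.4] d [-5.4 -5.3] dz 0.7
-436 [648.2 -86.3] d [-6.5 -4.9] dz 0.7
-442 [640.6 -90.6] d [-7.6 -4.2] dz 0.7
-448 [632.  -93.9] d [-8.6 -3.4] dz 0.7
-454 [622.8 -96.2] d [-9.1 -2.3] dz 0.7
-460 [614.  -97.4] d [-8.9 -1.2] dz 0.7
-466 [605.4 -97.6] d [-8.6 -0.2] dz 0.7
```

>>> move_arm(
  steps=[
    [-1,-6,0,0],
    [-1,-8,0,0],
    [-1,-8,0,0],
    [-2,-7,0,0],
    [-3,-7,0,0],
  ],
)

```text
time_s: 7.72
tcp_pos: [0.6734, -0.0502, 0.2195]
orientation: [-0.003, 0.896, 0.444, 0.004]
wrist_force: [2.2, 2.4, 0.6]
grip_width: 0.0008
```

>>> move_arm(
  steps=[
    [-3,-7,0,0],
    [-4,-6,0,0],
    [-4,-6,0,0],
    [-4,-5,0,0],
    [-5,-5,0,0],
  ],
)

```text
time_s: 8.13
tcp_pos: [0.6512, -0.0836, 0.22]
orientation: [-0.003, 0.896, 0.443, 0.004]
wrist_force: [2.4, 1.5, -0.7]
grip_width: 0.0002
```

```bash
python3 - <<'E'
from h import *
print(*handle(),sep='\n')
plan(list(range(-418,-480,-6))+[-481,-484,-487.5])
E
```

```text
('scene', 111, array([ 0.6266, -0.099 ]), np.float64(0.0772), -74.2)
8.2333 [ 0.65041049 -0.08503079  0.22015062] 52.5 [ 0.9 -0.5  0.2]
-418 [664.4 -70.6] d [14.  14.4] dz -0.2
-424 [660.1 -76.1] d [-4.3 -5.5] dz -0.2
-430 [654.7 -81.4] d [-5.4 -5.3] dz -0.2
-436 [648.2 -86.3] d [-6.5 -4.9] dz -0.2
-442 [640.6 -90.6] d [-7.6 -4.2] dz -0.2
-448 [632.  -93.9] d [-8.6 -3.4] dz -0.2
-454 [622.8 -96.2] d [-9.1 -2.3] dz -0.2
-460 [614.  -97.4] d [-8.9 -1.2] dz -0.2
-466 [605.4 -97.6] d [-8.6 -0.2] dz -0.2
-472 [597.2 -96.9] d [-8.2  0.7] dz -0.2
-478 [589.3 -95.4] d [-7.9  1.5] dz -0.2
-481 [585.5 -94.4] d [-3.8  1. ] dz -0.2
-484 [581.8 -93.2] d [-3.7  1.2] dz -0.2
-487.5 [577.7 -91.6] d [-4.2  1.6] dz -0.2
```

Model −434°, camera about −434°. Now the next arc, up to about −468°, and then a slow finish.

>>> move_arm(
  steps=[
    [-8,-4,0,0],
    [-8,-3,0,0],
    [-9,-2,0,0],
    [-8,-1,0,0],
    [-7,0,0,0],
  ],
)

```text
time_s: 8.65
tcp_pos: [0.6089, -0.0965, 0.2201]
orientation: [-0.001, 0.897, 0.443, 0.004]
wrist_force: [2.4, -1.0, -1.2]
grip_width: 0.0003
```

```bash
python3 - <<'E'
from h import *
print(*handle(),sep='\n')
plan(list(range(-460,-480,-6))+[-481,-484,-487.5])
E
```

```text
('scene', 58, array([ 0.5897, -0.1062]), np.float64(0.083), -101.0)
8.75 [ 0.6085129  -0.09609521  0.22019605] 52.5 [0.5 0.1 0.4]
-460 [614.  -97.4] d [ 5.5 -1.3] dz -0.2
-466 [605.4 -97.6] d [-8.6 -0.2] dz -0.2
-472 [597.2 -96.9] d [-8.2  0.7] dz -0.2
-478 [589.3 -95.4] d [-7.9  1.5] dz -0.2
-481 [585.5 -94.4] d [-3.8  1. ] dz -0.2
-484 [581.8 -93.2] d [-3.7  1.2] dz -0.2
-487.5 [577.7 -91.6] d [-4.2  1.6] dz -0.2
```

>>> move_arm(
  steps=[
    [-5,0,0,0],
    [-5,0,0,0],
    [-4,0,0,0],
    [-4,1,0,0],
    [-2,0,0,0],
  ],
)

```text
time_s: 9.17
tcp_pos: [0.5874, -0.0946, 0.2202]
orientation: [-0.002, 0.896, 0.443, 0.004]
wrist_force: [1.3, -1.3, 0.1]
grip_width: 0.0001
```

```bash
python3 - <<'E'
from h import *
print(*handle(),sep='\n')
plan([-478,-481,-484,-487.5])
b=arm.get_image('top')
b=cv2.resize(b[130:260,240:440],(800,520))
cv2.imwrite('pics/t4.png',b[:,:,::-1])
E
```

```text
('scene', 21, array([ 0.572 , -0.1021]), np.float64(0.0843), -113.5)
9.2667 [ 0.58738669 -0.09447849  0.22014791] 52.6 [ 1.  -0.2  0. ]
-478 [589.3 -95.4] d [ 1.9 -0.9] dz -0.1
-481 [585.5 -94.4] d [-3.8  1. ] dz -0.1
-484 [581.8 -93.2] d [-3.7  1.2] dz -0.1
-487.5 [577.7 -91.6] d [-4.2  1.6] dz -0.1
```

View pics/t4.png

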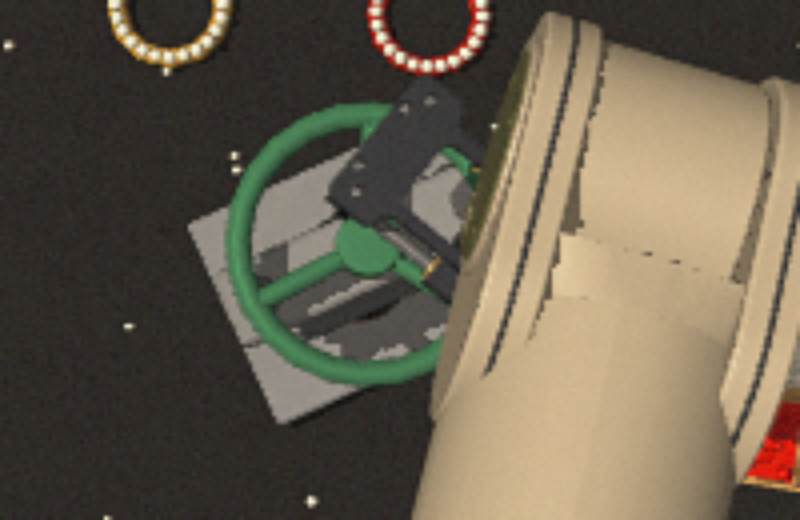

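The hand hides the handle from the top camera. I back off and lift to where the handle was visible before, to measure what is left.

>>> move_arm(
  steps=[
    [10,-7,2,0],
    [5,-9,20,0],
    [0,-4,25,0],
    [0,0,25,0],
    [0,0,8,0],
  ],
)

```text
time_s: 9.73
tcp_pos: [0.6013, -0.1125, 0.2993]
orientation: [-0.005, 0.896, 0.444, 0.0]
wrist_force: [0.8, 0.3, 0.5]
grip_width: 0.0005
```

```bash
cat >> h.py <<'E'
def measure(name):
    print(*handle(),sep='\n')
    s=arm.observe();print(s['time_s'],s['tcp_pos'])
    im=arm.get_image('wrist'); cv2.imwrite(name,im[:,:,::-1])
    for s,c,m in blobs(red(im),100): print(s,c,[ray('wrist',c,z)[:2].round(4) for z in(.244,.217)])
    for s,c,m in blobs(mask(im,(55,60,40),(85,255,255)),1500): print('g',s,c)
E
python3 - <<'E'
from h import *
measure('pics/w5.png')
E
```

```text
('top', 72, array([ 0.5687, -0.0827]), np.float64(0.0686), -122.5)
('scene', 159, array([ 0.566 , -0.0843]), np.float64(0.0715), -123.7)
9.8333 [ 0.60105221 -0.11219533  0.29736768]
[311 147  25  33 648] [322.4367284  163.43518519] [array([ 0.5659, -0.0834]), array([ 0.5694, -0.0856])]
[163 168  44  43 990] [184.45555556 188.97070707] [array([ 0.5237, -0.1673]), array([ 0.5213, -0.181 ])]
g [  314    46   184   186 12300] [412.05390244 135.54739837]
```

View pics/w5.png

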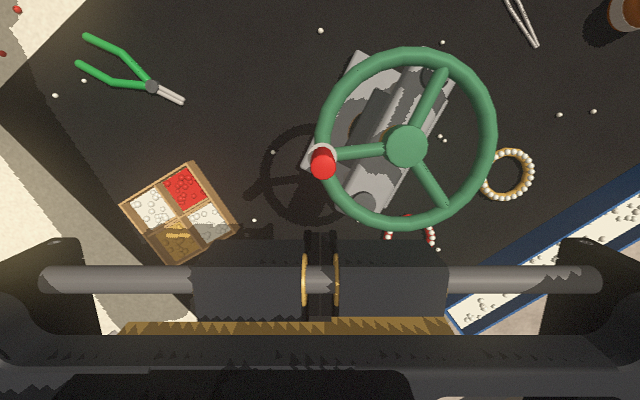

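The same top-camera method read −126.7° at the start and −122.5° now, so about 4.2° (5 mm) remain. I descend behind the handle again and push 5 mm past the last contact pose, to TCP (583.3, −91.4).

>>> move_arm(
  steps=[
    [-2,5,-18,0],
    [-2,5,-22,0],
    [0,0,-22,0],
    [0,0,-13,0],
    [0,0,-2,0],
  ],
)

```text
time_s: 10.3
tcp_pos: [0.5939, -0.0995, 0.2097]
orientation: [-0.007, 0.895, 0.445, -0.003]
wrist_force: [-2.7, -1.4, 27.6]
grip_width: 0.0007
```

Overshot downwards: the fingertips touch the rim, with 28 N on the wrist. I lift off at once.

>>> move_arm(
  steps=[
    [1,-1,8,0],
    [0,0,3,0],
    [0,0,0,0],
    [0,0,0,0],
    [0,0,0,0],
  ],
)

```text
time_s: 10.72
tcp_pos: [0.5936, -0.0997, 0.2189]
orientation: [-0.008, 0.895, 0.446, -0.005]
wrist_force: [0.6, -0.5, 0.8]
grip_width: 0.0003
```

```bash
python3 - <<'E'
from h import *
print(*handle(),sep='\n')
plan([-484])
print(arm.observe()['orientation'])
E
```

```text
10.8167 [ 0.59363025 -0.09967861  0.21882239] 52.9 [ 0.6 -0.1  0.7]
-484 [581.8 -93.2] d [-11.8   6.5] dz 1.2
[-0.00829616  0.89517572  0.44560593 -0.00519199]
```

>>> move_arm(
  steps=[
    [-3,2,0,0],
    [-3,2,0,0],
    [-2,2,0,0],
    [-1,1,0,0],
    [0,0,0,0],
  ],
)

```text
time_s: 11.23
tcp_pos: [0.5838, -0.0929, 0.2189]
orientation: [-0.008, 0.895, 0.445, -0.005]
wrist_force: [1.1, -1.3, -1.9]
grip_width: 0.0005
```

>>> move_arm(
  steps=[
    [-1,1,0,0],
    [0,0,0,0],
    [0,0,0,0],
    [0,0,0,0],
    [0,0,0,0],
  ],
)

```text
time_s: 11.65
tcp_pos: [0.5826, -0.0918, 0.2189]
orientation: [-0.007, 0.895, 0.445, -0.005]
wrist_force: [0.5, -1.3, -0.2]
grip_width: 0.0005
```

>>> move_arm(
  steps=[
    [9,-7,2,0],
    [6,-9,18,0],
    [0,-4,22,0],
    [0,0,25,0],
    [0,0,8,0],
  ],
)

```text
time_s: 12.07
tcp_pos: [0.5963, -0.1105, 0.2937]
orientation: [-0.01, 0.895, 0.446, -0.008]
wrist_force: [-0.0, 0.3, 0.7]
grip_width: 0.0004
```

```bash
python3 - <<'E'
from h import *
measure('pics/w6.png')
E
```

```text
('top', 67, array([ 0.564 , -0.0799]), np.float64(0.069), -127.1)
('scene', 142, array([ 0.5629, -0.0846]), np.float64(0.0735), -125.6)
12.1667 [ 0.59605479 -0.11023741  0.29176437]
[313 149  26  33 655] [325.1480916  165.93129771] [array([ 0.5617, -0.0806]), array([ 0.5649, -0.0827])]
[165 175  44  42 993] [186.55790534 195.78549849] [array([ 0.5226, -0.1654]), array([ 0.5204, -0.1793])]
g [  318    55   186   185 12529] [417.09051002 145.26769894]
```

The handle's top-camera point is (0.5640,−0.0799), against (0.5643,−0.0802) at the start, so the turn is within about 0.5°. Next I rise and travel to the button at (0.510,0.332).

>>> move_arm(
  steps=[
    [0,0,10,0],
    [0,5,8,0],
    [-4,20,0,0],
    [-7,36,0,0],
    [-7,36,0,0],
  ],
)

```text
time_s: 12.63
tcp_pos: [0.575, -0.0173, 0.3063]
orientation: [-0.011, 0.898, 0.44, -0.012]
wrist_force: [1.1, 0.2, -0.1]
grip_width: 0.0003
```

>>> move_arm(
  steps=[
    [-7,36,0,0],
    [-7,36,0,0],
    [-7,36,0,0],
    [-7,36,0,0],
    [-7,36,0,0],
  ],
)

```text
time_s: 13.05
tcp_pos: [0.5352, 0.1721, 0.3066]
orientation: [-0.011, 0.898, 0.44, -0.013]
wrist_force: [1.9, 0.3, -0.8]
grip_width: 0.0001
```

>>> move_arm(
  steps=[
    [-7,36,0,0],
    [-7,36,0,0],
    [-7,30,0,0],
    [-5,15,0,0],
    [0,0,0,0],
  ],
)

```text
time_s: 13.47
tcp_pos: [0.4999, 0.3071, 0.3054]
orientation: [-0.013, 0.894, 0.447, -0.015]
wrist_force: [-0.9, -0.2, -1.2]
grip_width: 0.0005
```

```bash
python3 - <<'E'
from h import *
s=arm.observe();print(s['time_s'],s['tcp_pos'],s['joints'].round(2))
a=arm.get_image('scene');b=arm.get_image('wrist')
for n,im in(('scene',a),('wrist',b)):
  for s,c,m in blobs(mask(im,(22,150,120),(35,255,255)),20): print(n,s,c,ray(n,c,.067))
print(*handle(),sep='\n')
cv2.imwrite('pics/s7.png',a[:,:,::-1]);cv2.imwrite('pics/w7.png',b[:,:,::-1])
E
```

```text
13.4667 [0.49994962 0.30710532 0.30543438] [-0.99  0.25  0.46  1.46 -0.14  1.48  0.41]
scene [359 154   8   6  36] [362.69444444 156.02777778] [0.50852084 0.33205501 0.067     ]
scene [276 361  33  39 515] [293.07572816 381.66796117] [ 0.70149699 -0.34237479  0.067     ]
wrist [333 165  22  22 363] [343.67768595 175.51790634] [0.51206206 0.32885377 0.067     ]
('top', 68, array([ 0.564 , -0.0797]), np.float64(0.0689), -127.2)
('scene', 166, array([ 0.5605, -0.0795]), np.float64(0.0709), -129.5)
```

View pics/s7.png

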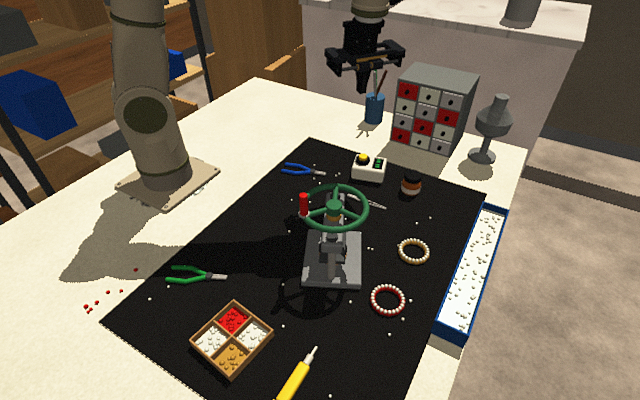

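View pics/w7.png

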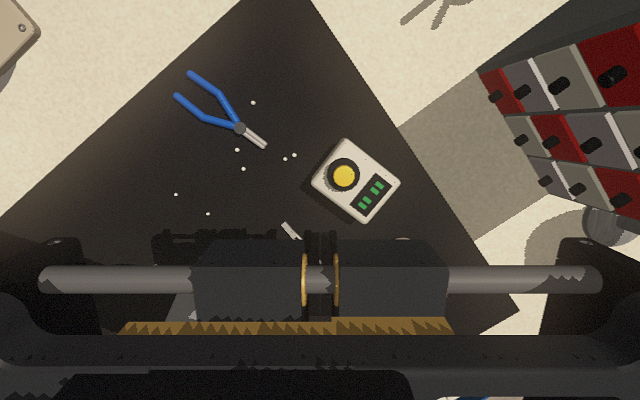

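The scene view's handle point also matches its initial one: (0.5605,−0.0795) against (0.5606,−0.0798). The button averages (0.511,0.331). I move over it and descend.

>>> move_arm(
  steps=[
    [5,12,0,0],
    [5,9,-10,0],
    [1,3,-25,0],
    [0,0,-30,0],
    [0,0,-25,0],
  ],
)

```text
time_s: 14.08
tcp_pos: [0.5215, 0.3185, 0.2189]
orientation: [-0.013, 0.899, 0.437, -0.008]
wrist_force: [0.7, 0.6, -0.3]
grip_width: 0.0003
```

>>> move_arm(
  steps=[
    [0,0,-20,0],
    [0,0,-20,0],
    [0,0,-10,0],
    [0,0,-5,0],
    [0,0,0,0],
  ],
)

```text
time_s: 14.5
tcp_pos: [0.5221, 0.3103, 0.1533]
orientation: [-0.01, 0.901, 0.433, -0.013]
wrist_force: [0.0, 0.0, 0.4]
grip_width: 0.0005
```

>>> move_arm(
  steps=[
    [-4,8,0,0],
    [-4,7,0,0],
    [-2,4,-5,0],
    [0,1,-10,0],
    [0,0,-5,0],
  ],
)

```text
time_s: 14.92
tcp_pos: [0.5134, 0.334, 0.137]
orientation: [-0.011, 0.901, 0.433, -0.009]
wrist_force: [-0.6, 1.1, 0.3]
grip_width: 0.0005
```

```bash
python3 - <<'E'
from h import *
s=arm.observe();print(s['time_s'],s['tcp_pos'],s['wrist_force'])
w,x,y,z=s['orientation'];zz=np.array([2*(x*z+w*y),2*(y*z-w*x),1-2*(x*x+y*y)]);print('tip',s['tcp_pos']+.019*zz)
E
```

```text
14.9167 [0.51343093 0.33401426 0.13698287] [-0.56768701  1.08746692  0.33765138]
tip [0.51293827 0.33425808 0.11799082]
```

>>> move_arm(
  steps=[
    [-1,-1,-12,0],
    [-1,-1,-12,0],
    [0,0,-8,0],
    [0,0,-4,0],
    [0,0,0,0],
  ],
)

```text
time_s: 15.33
tcp_pos: [0.5101, 0.3312, 0.095]
orientation: [-0.011, 0.901, 0.433, -0.01]
wrist_force: [0.9, -0.1, 1.0]
grip_width: 0.0005
```

>>> move_arm(
  steps=[
    [0,0,-3,0],
    [0,0,-3,0],
    [0,0,-2,0],
    [0,0,-2,0],
    [0,0,0,0],
  ],
)

```text
time_s: 15.75
tcp_pos: [0.5104, 0.3309, 0.0851]
orientation: [-0.011, 0.902, 0.432, -0.01]
wrist_force: [-1.9, -0.7, 4.3]
grip_width: 0.0003
```

>>> move_arm(
  steps=[
    [0,0,-2,0],
    [0,0,-2,0],
    [0,0,-1,0],
    [0,0,0,0],
    [0,0,0,0],
  ],
)

```text
time_s: 16.17
tcp_pos: [0.5109, 0.3311, 0.0861]
orientation: [-0.013, 0.902, 0.432, -0.01]
wrist_force: [-3.2, -1.1, 4.1]
grip_width: 0.0003
```

>>> move_arm(
  steps=[
    [0,0,-4,0],
    [0,0,-5,0],
    [0,0,-5,0],
    [0,0,-5,0],
    [0,0,-5,0],
  ],
)

```text
time_s: 16.58
tcp_pos: [0.5117, 0.3313, 0.0836]
orientation: [-0.018, 0.902, 0.432, -0.009]
wrist_force: [-21.4, -13.1, 49.6]
grip_width: 0.0006
```

The force rose to 50 N. I lift and look at what the fingers met.

>>> move_arm(
  steps=[
    [0,0,5,0],
    [0,0,5,0],
    [0,0,3,0],
    [0,0,0,0],
    [0,0,0,0],
  ],
)

```text
time_s: 17.0
tcp_pos: [0.5133, 0.3319, 0.1006]
orientation: [-0.019, 0.902, 0.431, -0.007]
wrist_force: [0.7, -0.6, -0.3]
grip_width: 0.0006
```

```bash
python3 - <<'E'
from h import *
s=arm.observe();print(s['time_s'],s['tcp_pos'],s['wrist_force'])
w,x,y,z=s['orientation'];zz=np.array([2*(x*z+w*y),2*(y*z-w*x),1-2*(x*x+y*y)]);print('tip',s['tcp_pos']+.019*zz,zz)
a=arm.get_image('scene');b=arm.get_image('top');w=arm.get_image('wrist')
A=cv2.resize(a[100:200,300:460],(800,500),interpolation=cv2.INTER_CUBIC)
cv2.imwrite('pics/s8.png',A[:,:,::-1])
B=cv2.resize(b[180:270,140:260],(800,600),interpolation=cv2.INTER_CUBIC)
cv2.imwrite('pics/t8.png',B[:,:,::-1]);cv2.imwrite('pics/w8.png',w[:,:,::-1])
E
```

```text
17.0 [0.51328933 0.33186653 0.10055059] [ 0.72897841 -0.63309261 -0.34974503]
tip [0.5127564  0.33239737 0.08156549] [-0.02804882  0.02793878 -0.99921604]
```

View pics/s8.png

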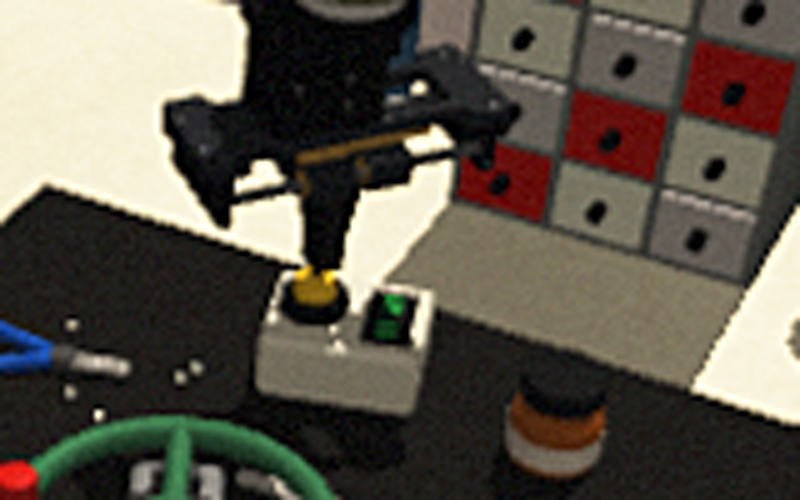

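View pics/t8.png

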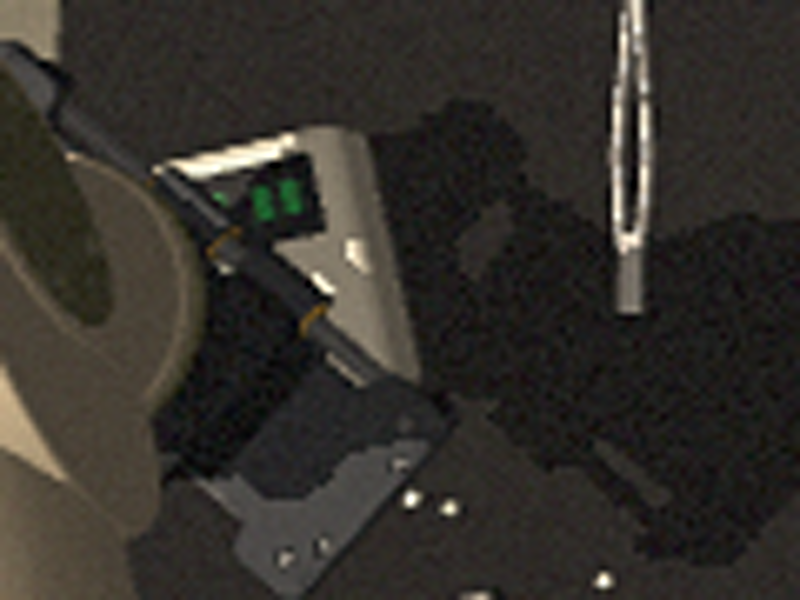

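View pics/w8.png

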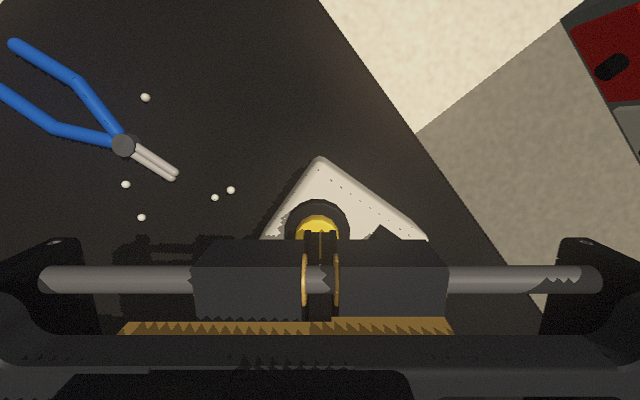

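The fingertips are centred on the button, but the shut pair (30 × 19 mm) overhangs a 28 mm button. The hard stop may therefore have been the collar, so I can't be sure the press counted. I'll part the fingers a little and press with one fingertip, reading force against height.

>>> move_arm(
  steps=[
    [-4,-5,0,0],
    [-4,-5,0,0],
    [-4,-4,0,0],
    [-2,-3,0,0],
    [0,0,0,0],
  ],
  fingers=0.7,
)

```text
time_s: 17.57
tcp_pos: [0.4966, 0.312, 0.0983]
orientation: [-0.018, 0.902, 0.431, -0.009]
wrist_force: [0.5, -0.6, 0.7]
grip_width: 0.0231
```

```bash
cat >> h.py <<'E'
def tip(side=1):
    s=arm.observe();w,x,y,z=s['orientation'];R=cv2.Rodrigues(np.zeros(3))[0]
    from scipy.spatial.transform import Rotation
    R=Rotation.from_quat([x,y,z,w]).as_matrix()
    print(s['time_s'],'tcp',s['tcp_pos'].round(4),'F',s['wrist_force'].round(1),'gap',s['grip_width'],'tip+',(s['tcp_pos']+R@[side*(s['grip_width']/2+.0075),0,.019]).round(4),'R',R.round(3).tolist())
E
python3 - <<'E'
from h import *
tip()
w=arm.get_image('wrist');cv2.imwrite('pics/w9.png',w[:,:,::-1])
E
```

```text
17.5667 tcp [0.4966 0.312  0.0983] F [ 0.5 -0.6  0.7] gap 0.023120177526279005 tip+ [0.508  0.3273 0.0793] R [[0.628, 0.778, -0.031], [0.779, -0.627, 0.025], [-0.0, -0.04, -0.999]]
```

View pics/w9.png

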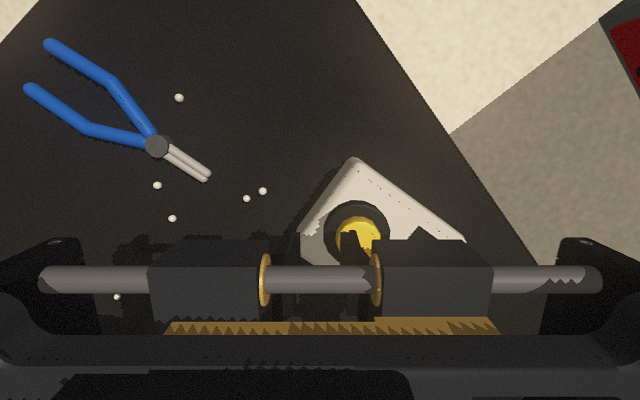

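>>> move_arm(
  steps=[
    [2,2,0,0],
    [0,0,-3,0],
    [0,0,-2,0],
    [0,0,0,0],
    [0,0,0,0],
  ],
)

```text
time_s: 18.03
tcp_pos: [0.4993, 0.3153, 0.093]
orientation: [-0.018, 0.902, 0.432, -0.008]
wrist_force: [-0.6, -0.3, -0.5]
grip_width: 0.0263
```

```bash
python3 - <<'E'
from h import *
tip()
E
```

```text
18.0333 tcp [0.4993 0.3153 0.093 ] F [-0.6 -0.3 -0.5] gap 0.026313436685151115 tip+ [0.5117 0.3319 0.0741] R [[0.627, 0.778, -0.03], [0.779, -0.627, 0.026], [0.001, -0.04, -0.999]]
```

>>> move_arm(
  steps=[
    [0,0,-3,0],
    [0,0,0,0],
    [0,0,0,0],
    [0,0,0,0],
    [0,0,0,0],
  ],
)

```text
time_s: 18.45
tcp_pos: [0.4996, 0.3155, 0.09]
orientation: [-0.018, 0.902, 0.432, -0.008]
wrist_force: [-0.9, 0.8, 1.4]
grip_width: 0.0258
```

>>> move_arm(
  steps=[
    [0,0,-3,0],
    [0,0,0,0],
    [0,0,0,0],
    [0,0,0,0],
    [0,0,0,0],
  ],
)

```text
time_s: 18.87
tcp_pos: [0.4998, 0.3157, 0.0874]
orientation: [-0.018, 0.902, 0.432, -0.007]
wrist_force: [-0.9, -0.5, 2.5]
grip_width: 0.026
```

>>> move_arm(
  steps=[
    [0,0,-3,0],
    [0,0,-1,0],
    [0,0,-1,0],
    [0,0,-1,0],
    [0,0,-1,0],
  ],
)

```text
time_s: 19.28
tcp_pos: [0.5001, 0.3158, 0.0842]
orientation: [-0.02, 0.902, 0.432, -0.007]
wrist_force: [-6.4, -3.9, 15.5]
grip_width: 0.0262
```

The force grows like the spring, from about 1.4 N at 0.090 m to 2.5 N at 0.0874 m and about 4.3 N at 0.085 m. It then stops hard at 0.084 m, which fits about 6 mm of travel. I look while it is held down.

```bash
python3 - <<'E'
from h import *
tip()
a=arm.get_image('scene')
for s,c,m in blobs(mask(a,(20,120,80),(35,255,255)),8): print(s,c)
A=cv2.resize(a[130:190,330:410],(800,600),interpolation=cv2.INTER_CUBIC)
cv2.imwrite('pics/s10.png',A[:,:,::-1])
E
```

```text
19.2833 tcp [0.5001 0.3158 0.0842] F [-6.4 -3.9 15.5] gap 0.026215054109878212 tip+ [0.5125 0.3324 0.0653] R [[0.627, 0.778, -0.03], [0.779, -0.627, 0.029], [0.004, -0.042, -0.999]]
[188  65   9   5  17] [191.05882353  66.82352941]
[359 156   8   5  24] [362.125      158.45833333]
[276 361  34  39 571] [293.35201401 381.50788091]
```

View pics/s10.png

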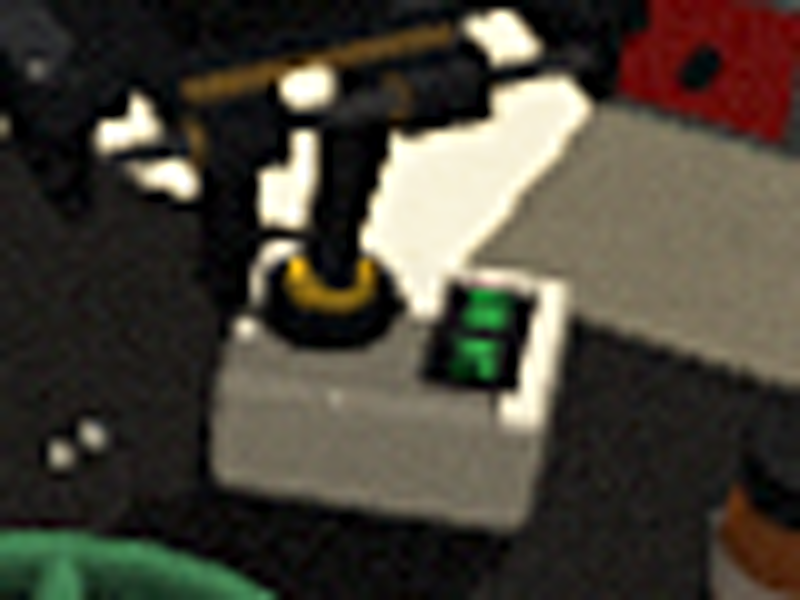

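>>> move_arm(
  steps=[
    [0,0,5,0],
    [0,0,5,0],
    [0,0,5,0],
    [0,0,0,0],
    [0,0,0,0],
  ],
)

```text
time_s: 19.75
tcp_pos: [0.5001, 0.3158, 0.0994]
orientation: [-0.02, 0.902, 0.432, -0.007]
wrist_force: [0.5, 0.0, -0.3]
grip_width: 0.026
```

```bash
python3 - <<'E'
from h import *
tip()
a=arm.get_image('scene')
for s,c,m in blobs(mask(a,(20,120,80),(35,255,255)),8): print(s,c)
A=cv2.resize(a[130:190,330:410],(800,600),interpolation=cv2.INTER_CUBIC)
cv2.imwrite('pics/s11.png',A[:,:,::-1])
E
```

```text
19.75 tcp [0.5001 0.3158 0.0994] F [ 0.5  0.  -0.3] gap 0.026000553655727492 tip+ [0.5124 0.3323 0.0805] R [[0.627, 0.778, -0.03], [0.779, -0.627, 0.029], [0.004, -0.042, -0.999]]
[188  65   7   6  16] [191.1875  66.875 ]
[359 153   8   8  50] [362.3  156.84]
[276 361  34  39 572] [293.44230769 381.48776224]
```

View pics/s11.png

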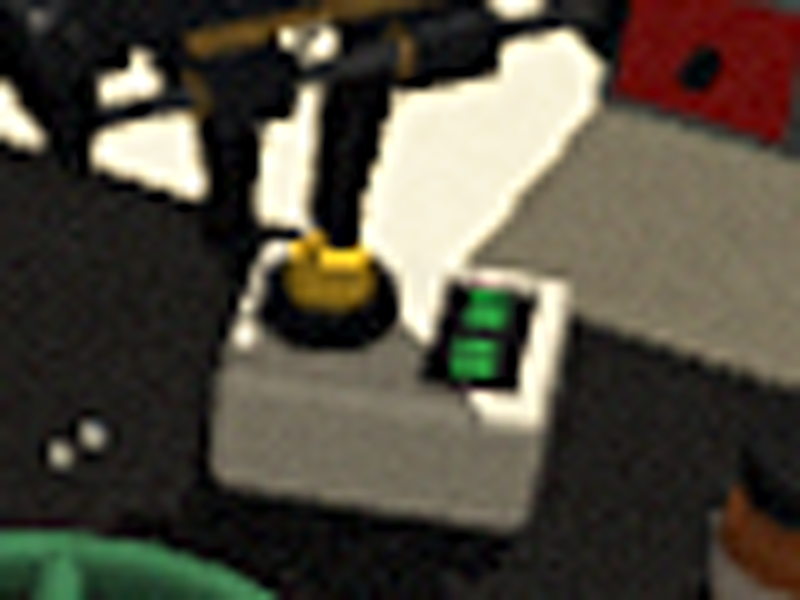

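While held, the yellow rim sat about 2 px lower, which is about 6 mm, and it is back up now. I retract straight up and do the final check.

>>> move_arm(
  steps=[
    [0,0,20,0],
    [0,0,30,0],
    [0,0,30,0],
    [0,0,30,0],
    [0,0,20,0],
  ],
)

```text
time_s: 20.22
tcp_pos: [0.4958, 0.313, 0.2263]
orientation: [-0.017, 0.902, 0.432, -0.014]
wrist_force: [1.5, 1.3, -0.7]
grip_width: 0.0262
```

>>> move_arm(
  steps=[
    [0,0,20,0],
    [0,0,10,0],
    [0,0,0,0],
    [0,0,0,0],
    [0,0,0,0],
  ],
)

```text
time_s: 20.63
tcp_pos: [0.4967, 0.3135, 0.2596]
orientation: [-0.018, 0.902, 0.432, -0.012]
wrist_force: [0.2, 0.2, 0.4]
grip_width: 0.0264
```

```bash
python3 - <<'E'
from h import *
tip()
print(*handle(),sep='\n')
a=arm.get_image('scene');cv2.imwrite('pics/sf.png',a[:,:,::-1]);b=arm.get_image('top');cv2.imwrite('pics/tf.png',b[:,:,::-1])
i0=cv2.imread('pics/top0.png');print(cv2.absdiff(i0,b[:,:,::-1].copy())[95:260,210:480].mean())
for s,c,m in blobs(mask(a,(20,120,80),(35,255,255)),8): print(s,c)
E
```

```text
20.6333 tcp [0.4967 0.3135 0.2596] F [0.2 0.2 0.4] gap 0.026359370626951897 tip+ [0.5089 0.33   0.2405] R [[0.627, 0.778, -0.037], [0.779, -0.627, 0.022], [-0.006, -0.043, -0.999]]
('top', 67, array([ 0.564 , -0.0799]), np.float64(0.069), -127.1)
('scene', 164, array([ 0.5606, -0.0799]), np.float64(0.0711), -129.2)
5.398279087167976
[188  66   8   6  15] [191.86666667  68.13333333]
[359 154   9   7  52] [362.59615385 156.80769231]
[276 361  34  39 570] [293.41578947 381.48421053]
```

View pics/tf.png

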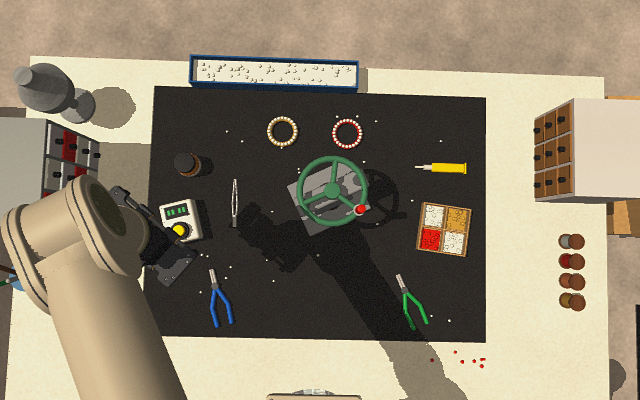

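The final top view shows every loose item where it was at the start. The handle is back at (361,209) and the button is up at (180,230), with the arm clear of everything.

```bash
python3 -c "
from plant import arm
print(arm.sign_off())"
```

```text
the job is handed in; nothing more can be done
None
```

The wheel is turned one full turn clockwise, the start button was pressed and let go, and the job is handed in at about 21 s. I pushed the handle with the outside of the shut fingers and did not grip it.

- **Wheel:** the handle stopped where it began, to within about 0.5°. The top camera reads (0.5640, −0.0799) against (0.5643, −0.0802) at the start, and the scene camera agrees to 0.1 mm.
- **Start button:** after the turn was checked, I pressed it down to its stop and let it go. The pictures show it lower while held and back up afterwards.
- **Bench:** the loose items look unmoved in the last top view, and the arm is clear of everything.

Three things did not go smoothly:
- **Rim touch:** before the last 5 mm push, a descent overshot and the fingertips briefly touched the rim, with about 28 N on the wrist. I lifted off at once, and the handle position was checked afterwards.
- **Button pressed twice:** the first press used both shut fingers and rose to about 50 N at the stop. I was not sure it had counted, so I pressed again with one fingertip at about 15 N.
- **Button height:** contact began about 3 mm higher than the stated sizes imply.

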